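# Park the handpiece and lift out the bur cassette

## Task

Get the bur cassette up for a bur change: first take the chrome handpiece that was left lying across the bur station and lay it centrally in the two blue V forks of the swing-arm cradle, and let go of it. Then pinch the two orange catches on the sides of the white cassette fully together to unlatch it, lift it straight up out of the station, and finish still pinching it and holding it level and still, clear of everything, about 15 cm above the bench. Do not drop the handpiece and leave the other things on the bench where they are.

Things in the scene. Friction and masses are not known exactly. Their poses are not given: they have to be found in the camera images.
- station: Green bur station, fixed; base plate 150 x 90 x 6 mm. Origin: centre of its underside, on the bench; x along its long side, z up. In the middle a well (74 x 72 mm, top 32 mm above the bench) holds the cassette. At x = +60 and -60 mm two cheeks 8 mm thick end in 90 degree V notches 42 mm wide, tips 119 mm up. The handpiece starts in them, along station x, its axis 115 mm up.
- cassette: White bur cassette, loose, 0.1 to 0.25 kg, 60 (x) x 46 (y) x 74 mm, burs on top to 81 mm. Origin: centre of its underside; axes as the station's. Home: on the station's axis, 6 mm above the bench, guided with 1 mm play. Hooks on its two sprung orange side catches (+y, -y) lock it under the well's lip until both are pushed in over 3 mm; then it lifts straight up, free after 35 mm.
- catch_left (a joint): The catch on the cassette's +y side: m pushed in, 0 at rest, 0.005 at its stop. Pushed straight towards the cassette's middle plane (cassette -y). Spring: 1.5 N at rest, 4 N at the stop.
- catch_right (a joint): The same on the cassette's -y side (it moves to cassette +y): 0 at rest, 0.005 pushed to the stop.
- catch_left_pad (a point): Centre of the outer face of the left (+y) orange thumb pad, a flat plate 30 (x) x 30 (z) mm. It lies 30 mm from the cassette's middle plane (25 mm pressed), 59 mm above its underside: pad to pad is 60 mm at rest, 50 mm fully pinched. At home the pads span 50 to 80 mm above the bench.
- catch_right_pad (a point): The same point on the right (-y) catch's thumb pad.
- handpiece: Chrome flex-shaft handpiece, loose, 0.13 to 0.25 kg: a round barrel 24 mm in diameter and 140 mm long, with a narrow dark chuck at its +x end and a black tail at its -x end, 192 mm over all. Origin: on the barrel's axis at mid barrel; x along the axis towards the chuck (it may roll about x).
- cradle: Swing-arm cradle, fixed. Origin on the bench below the middle between its forks; x along the line through both forks, z up. Blue 90 degree V forks (8 mm thick, 42 mm wide) at x = +45 and -45 mm, tips 139 mm above the bench. Below them a steel arm 14 mm wide, top 82 mm up, runs along x to a post at x = 115 mm (top 87 mm, round foot 84 mm wide).
- cradle_seat (a point): Where the handpiece's origin is when it lies centred in the forks: midway between them, 135 mm above the bench; axes as the cradle's. The handpiece lies along cradle x, either way round.
- soldering_block: Bystander: white ceramic soldering block, 65 x 50 x 22 mm, loose; origin at the centre of its underside.
- polishing_wheel: Bystander: red rubber polishing wheel lying flat, 38 mm in diameter, 10 mm high, loose; origin at the centre of its underside.
- third_hand_base: Bystander: steel third-hand base, 60 mm disc with a ball-topped stem, 60 mm high, loose; origin at the centre of its underside.
- ring_stretcher_handle: Bystander: bronze ring stretcher handle lying on the bench, about 165 mm long, 28 mm wide, 22 mm high, loose; origin at its underside near mid length, x along it.
There are look-alikes about, which are no part of the job. Of the things like the handpiece, leave any that is pink, purple or red; of the rest the smaller one is meant.

How it is judged:
By the outcome, as a careful person would: the job done as asked, in the order asked, and still so for the second after the job is handed in, while the arm keeps its last pose, push and grip.
It also fails if it takes over 51 s, if anything falls off the work surface, if the arm or the gripper's body presses on something with over 40 N, if the wrist force passes 120 N, or if a joint passes its speed limit or range.

## Robot

A 6-joint arm with a two-finger parallel gripper is mounted at the origin on the work surface. World frame = base frame: x ahead of the robot, y to its left, z up, the work surface at z = 0. Lengths are in m, angles in rad, forces in N, time in s.
With the tool pointing down it reaches from about 0.275 to 0.825 m from the base axis. Payload 5.2 kg.
Tool frame: the origin (TCP) lies at the very end of the fingers, on their centre line; the grasp point (between the pads) lies 19 mm behind it; z points along the fingers, y is the line along which they close (so a half turn about z gives the same grasp; the last joint's range is limited). The gripper opens to 93 mm and grips with 3 to 60 N. Pads are 15 mm wide; open, the fingers measure 128 mm over their backs; the gripper's body (75 mm by 188 mm) begins 65 mm behind the grasp point.
Start: joints at [1.036, 0.259, 1.535, -0, 1.348, -0.203], TCP at [0.179, 0.52, 0.197] pointing down, gripper open.
Joint ranges: [-3.14, 3.14], [-0.91, 2.08], [0.19, 2.58], [-1.22, 4.36], [0.22, 2.71], [-3.12, 3.12]. Speed limits (rad/s): [2.57, 2.57, 3.14, 3.14, 3.14, 3.14].

## Interface

Orientations are given as a rotation vector (axis times angle).
In Python, from plant import bot, viewer gives the robot as it stands.
- The arm moves only by the shell command python3 -m jog 'ROWS' [FORCE]. ROWS is text: rows parted by semicolons, each of 5 numbers parted by spaces: the finger opening in mm, from 0 to 93, then the shift along the world's x, y, z in mm, then the turn about the world's z in rad. In form: gripper dx dy dz twist; .... A call has exactly 10 rows; each row is the pose to reach, as a shift and turn from the pose commanded when the call began; what a row does not reach only later rows make up. A row lasts 1/8 s, in which the tool goes at most 62.5 mm and 10.7 degrees, less where a joint would pass 70% of its speed; a pose out of reach is approached as far as the arm can. A call with a gripper value outside its range is refused whole. The fingers move at their own pace and stop on an object; FORCE is the grip in N (left out, the last holds). Time passes only in rows, so rows that repeat a pose let the fingers close, or fill a call up. It gives the time, the measured TCP pose, the force, the opening and the grip force at its end, in the units of the state.
- bot.observe(): the state, without advancing time (a new reading comes with each control period).
- viewer.grab_frame(name): name is "scene" or "top" or "wrist"; returns the picture (420x560x3 uint8, red, green, blue); there is no depth.
- viewer.camera_info(name): a dict with "fov_y" (degrees; the focal length in pixels is half the picture's height over the tangent of half this angle, whatever the lens; pixels are square), "cx", "cy" (the principal point, pixels), "R" (3x3) and "t" (3): a world point X has camera coordinates R X + t. Camera axes: x right, y down, z forward; pixel columns grow to the right and rows downward; lengths in m; the calibration is good to about 2 mm. The wrist camera is an equidistant fisheye: a pixel r from the principal point sees the ray r / f radians off the axis. A picture is of the moment at which its call begins: read the wrist's pose just before it. camera_info takes no time and is no camera call; for the wrist camera it gives the pose at the moment of the call.
- bot.job_done(): hands the job in; it is judged then, once.
Trained networks look in the newest picture that a camera, given by its name, has taken for a name from the list of things; names that differ only in an ending like _2 or _b are one class to them, and where a whole thing is asked for, a point or a joint stands for the part that bears it (a point fixed in the world has none). Each returns a list of dicts, best first, with "p" (0 to 1); they miss things now and then, are a little off and sometimes report something else, mostly with a low value. They report only what shows in the picture. A call takes as long as a camera call. They do not tell look-alikes from the thing itself.
- viewer.outline_of(camera, target): "region" (420x560 bool, what is visible of it).
- viewer.tip_of(camera, target): "at" ([x, y, z] in m, in the coordinates of the camera as it stood for that picture, good to about 4 mm: a listed point, or the origin of a listed thing).
The state is a dict: "t": time; "qpos": joint angles; "qvel": joint speeds; "effort": joint torques, N m; "ee_pos": TCP position; "eef_rot": TCP orientation; "ft_force": force on the tool from outside, world axes, zero at the start; "moment": the same for the moment, N m; "width": opening from 0.0 (shut) to 1.0 (fully open); "finger_force": force on a finger pad.
Only numpy, scipy, OpenCV 4.12 (cv2) and the standard library are available. Lean on these libraries where they do the work, as an engineer would, in place of code of your own. Each camera call takes 0.05 s, during which the arm holds its last target. There are 200 camera calls.

## Working session

There is one attempt and no reset: what is moved stays moved. The work goes in short steps, Python scripts to look and compute and a shell command to move; the robot and the scene stay as the last step left them, time stands still between calls to the robot, and variables do not carry over. Pictures are saved under pics/ and viewed, at most 10 in all, crops included, and the job is handed in when it is done.

```bash
mkdir -p pics; ls; cat > h.py <<'E'
import numpy as np, cv2
from plant import bot, viewer
from scipy.spatial.transform import Rotation as Ro
def save(cam,name):
    im=np.asarray(viewer.grab_frame(cam)); cv2.imwrite('pics/'+name,im[:,:,::-1]); return im
def world(cam,p):
    c=viewer.camera_info(cam); return np.array(c['R']).T@(np.array(p)-np.array(c['t']))
def pix(cam,X):
    c=viewer.camera_info(cam); q=np.array(c['R'])@np.array(X)+c['t']; f=210/np.tan(np.radians(c['fov_y']/2))
    if cam=='wrist':
        r=np.hypot(q[0],q[1]); th=np.arctan2(r,q[2]); return np.array([c['cx']+f*th*q[0]/r,c['cy']+f*th*q[1]/r])
    return np.array([c['cx']+f*q[0]/q[2],c['cy']+f*q[1]/q[2]])
def ray(cam,u,v,z):
    c=viewer.camera_info(cam); f=210/np.tan(np.radians(c['fov_y']/2)); d=np.array([u-c['cx'],v-c['cy']])/f
    if cam=='wrist':
        r=np.hypot(*d)+1e-12; d3=np.array([*(d/r*np.sin(r)),np.cos(r)])
    else: d3=np.array([*d,1.])
    R=np.array(c['R']); o=-R.T@c['t']; w=R.T@d3; return o+w*(z-o[2])/w[2]
E
python3 - <<'E'
from h import *
a=save('scene','s0.png'); b=save('top','t0.png')
for cam in('scene','top'):
    for n in ['station','cassette','catch_left_pad','catch_right_pad','handpiece','cradle','cradle_seat']:
        for d in viewer.tip_of(cam,n)[:4]:
            w=world(cam,d['at']); print(cam,n,round(d['p'],2),w.round(3),pix(cam,w).round())
s=bot.observe();print(s['t'],s['ee_pos'],s['eef_rot'],s['ft_force'])
E
```

```text
pics
scene station 0.89 [ 0.505 -0.216 -0.003] [166. 227.]
scene catch_left_pad 0.62 [ 0.509 -0.192  0.064] [171. 214.]
scene catch_left_pad 0.39 [ 0.801 -0.002 -0.002] [250. 315.]
scene catch_right_pad 0.52 [ 0.5   -0.248  0.064] [150. 213.]
scene handpiece 0.87 [ 0.716 -0.255  0.01 ] [150. 293.]
scene handpiece 0.72 [ 0.506 -0.217  0.114] [159. 203.]
scene handpiece 0.65 [0.827 0.202 0.01 ] [331. 313.]
scene handpiece 0.57 [0.288 0.239 0.012] [311. 153.]
scene cradle 0.64 [ 0.515  0.217 -0.003] [316. 216.]
scene cradle_seat 0.92 [0.514 0.221 0.133] [321. 187.]
top station 0.81 [ 0.499 -0.218 -0.005] [399. 235.]
top cassette 0.93 [ 0.502 -0.216  0.006] [399. 233.]
top catch_left_pad 0.48 [ 0.502 -0.188  0.063] [394. 230.]
top catch_right_pad 0.43 [ 0.494 -0.244  0.064] [416. 233.]
top handpiece 0.95 [0.819 0.205 0.009] [241. 124.]
top handpiece 0.94 [ 0.504 -0.222  0.11 ] [413. 226.]
top handpiece 0.93 [ 0.708 -0.257  0.016] [409. 158.]
top handpiece 0.69 [ 0.54  -0.02   0.003] [325. 221.]
top cradle 0.94 [ 0.511  0.222 -0.002] [235. 233.]
top cradle 0.41 [ 0.505 -0.22   0.112] [413. 225.]
top cradle_seat 0.88 [0.512 0.223 0.128] [229. 224.]
0.8 [0.17916541 0.52002875 0.19739081] [5.18810884e-01 3.09841215e+00 1.06805308e-04] [-0.15587661 -0.18466485  0.61329369]
```

View pics/s0.png

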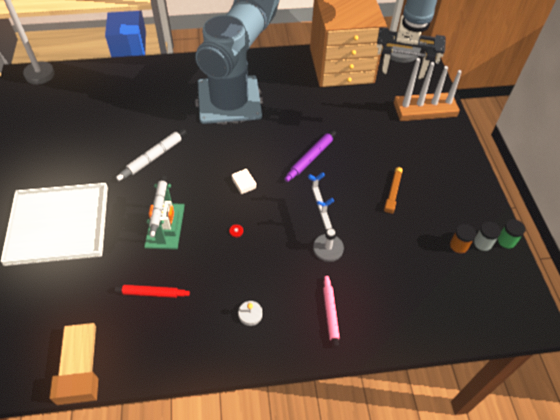

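View pics/t0.png

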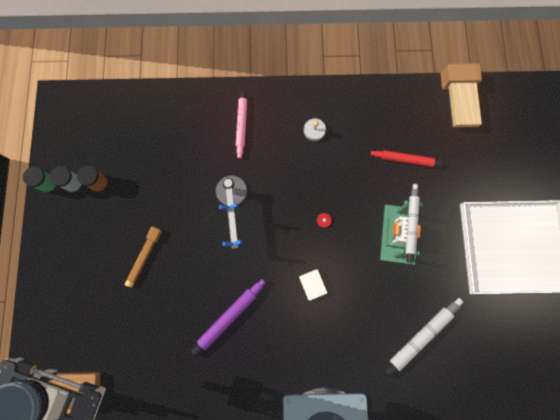

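Handpiece look-alikes, as (scene; top) pixels:
- Chrome on the station: (159,203; 413,226)
- Larger chrome/grey on the bench: (150,155; 425,338)
- Purple: (310,157; 228,318)
- Red: (152,292; 408,158)
- Pink: (331,310; 241,125)

By the description, it is the smaller chrome one on the station. I'll check that in a crop and measure the axes.

```bash
python3 - <<'E'
from h import *
ims={c:np.asarray(viewer.grab_frame(c)) for c in('scene','top')}
crop=np.hstack([cv2.resize(ims['scene'][160:260,110:210],(400,400),interpolation=2),cv2.resize(ims['top'][175:275,350:450],(400,400),interpolation=2)])
cv2.imwrite('pics/c0.png',crop[:,:,::-1])
for cam in ims:
    im=ims[cam]
    for d in viewer.outline_of(cam,'handpiece'):
        m=d['region']; ys,xs=np.nonzero(m)
        P=np.array([ray(cam,x,y,.115)[:2] for x,y in zip(xs,ys)]); c=P.mean(0); u=np.linalg.svd(P-c)[2][0] if len(P)<3000 else None
        if u is None: continue
        s=(P-c)@u; 
        print(cam,round(d['p'],2),len(P),(xs.mean().round(),ys.mean().round()),'ends',(c+u*s.min()).round(4),(c+u*s.max()).round(4),'mid',(c+u*(s.min()+s.max())/2).round(4),'L',np.ptp(s).round(3),'yaw',np.degrees(np.arctan2(u[1],u[0])).round(1))
    hsv=cv2.cvtColor(im,cv2.COLOR_RGB2HSV); m=cv2.inRange(hsv,(105,120,60),(125,255,255))
    n,l,st,ce=cv2.connectedComponentsWithStats(m)
    for i in range(1,n):
        if st[i,4]>15: print(cam,'blue',st[i],ce[i].round(1),ray(cam,*ce[i],.128).round(4))
    m=cv2.inRange(hsv,(5,150,120),(18,255,255)); n,l,st,ce=cv2.connectedComponentsWithStats(m)
    for i in range(1,n):
        if st[i,4]>8: print(cam,'orange',st[i],ray(cam,*ce[i],.071).round(4))
    m=cv2.inRange(hsv,(60,80,40),(90,255,255)); n,l,st,ce=cv2.connectedComponentsWithStats(m)
    g=np.argwhere(m)[:,::-1]; g=g[[ (abs(a-pix(cam,[.5,-.218,0]))).max()<60 for a in g]]
    print(cam,'green rect z=.006',cv2.minAreaRect(np.array([ray(cam,*a,.006)[:2]*1000 for a in g],np.float32)))
E
```

```text
scene 0.96 748 (np.float64(152.0), np.float64(153.0)) ends [ 0.2447 -0.1427] [ 0.4064 -0.33  ] mid [ 0.3256 -0.2364] L 0.247 yaw -49.2
scene 0.78 521 (np.float64(157.0), np.float64(205.0)) ends [ 0.4139 -0.204 ] [ 0.6059 -0.236 ] mid [ 0.5099 -0.22  ] L 0.195 yaw -9.5
scene 0.7 640 (np.float64(151.0), np.float64(290.0)) ends [ 0.7479 -0.3204] [ 0.7806 -0.1434] mid [ 0.7643 -0.2319] L 0.18 yaw 79.5
scene 0.67 617 (np.float64(331.0), np.float64(313.0)) ends [0.7739 0.1907] [0.9539 0.1797] mid [0.8639 0.1852] L 0.18 yaw -3.5Traceback (most recent call last):
  File "<stdin>", line 9, in <module>
  File "h.py", line 14, in ray
    c=viewer.camera_info(cam); f=210/np.tan(np.radians(c['fov_y']/2)); d=np.array([u-c['cx'],v-c['cy']])/f
ValueError: time passes only in moves, steps and waits
```

View pics/c0.png

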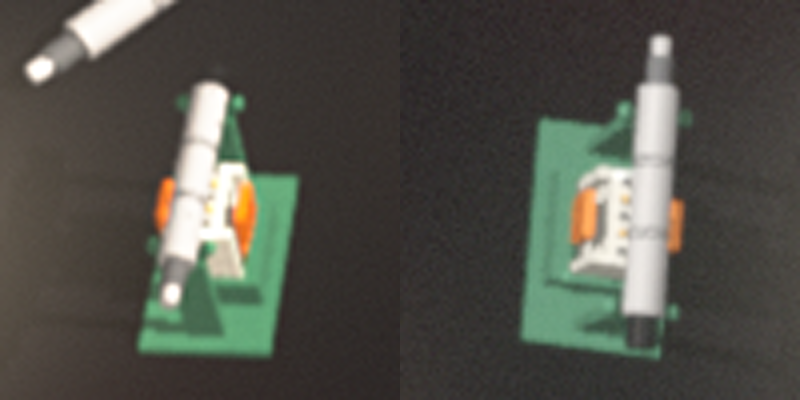

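The crop shows the chrome handpiece lying in the green V cheeks over the cassette, chuck away from the robot (crop right, (660,45)). It is the smaller chrome one, so the choice stands. I'll cache the calibration and finish measuring.

```bash
sed -i 's/viewer.camera_info(cam)/info(cam)/; s/^def save/C={}\ndef info(cam):\n    if cam not in C: C[cam]=viewer.camera_info(cam)\n    return C[cam]\ndef save/' h.py
python3 - <<'E'
from h import *
for cam in('top','scene'):
    im=np.asarray(viewer.grab_frame(cam))
    for d in viewer.outline_of(cam,'handpiece'):
        m=d['region']; ys,xs=np.nonzero(m)
        if np.linalg.norm([xs.mean()-pix(cam,[.505,-.22,.115])[0],ys.mean()-pix(cam,[.505,-.22,.115])[1]])>20: continue
        P=np.array([ray(cam,x,y,.115)[:2] for x,y in zip(xs,ys)]); c=P.mean(0); u=np.linalg.svd(P-c)[2][0]; s=(P-c)@u
        print(cam,round(d['p'],2),len(P),'ends',(c+u*s.min()).round(4),(c+u*s.max()).round(4),'mid',(c+u*(s.min()+s.max())/2).round(4),'L',np.ptp(s).round(3),'yaw',np.degrees(np.arctan(u[1]/u[0])).round(1))
    hsv=cv2.cvtColor(im,cv2.COLOR_RGB2HSV); m=cv2.inRange(hsv,(105,120,60),(125,255,255))
    def comps(m,z,name,lo):
        n,l,st,ce=cv2.connectedComponentsWithStats(m)
        for i in range(1,n):
            if st[i,4]>lo: print(cam,name,st[i],ce[i].round(1),ray(cam,*ce[i],z).round(4))
    comps(m,.128,'blue',10)
    comps(cv2.inRange(hsv,(5,150,120),(18,255,255)),.071,'orange',8)
    m=cv2.inRange(hsv,(60,80,40),(90,255,255)); g=np.argwhere(m)[:,::-1]; g=g[np.abs(g-pix(cam,[.5,-.218,0])).max(1)<50]
    r=cv2.minAreaRect(np.array([ray(cam,*a,.006)[:2]*1000 for a in g],np.float32)); print(cam,'green z=.006',r)
s=bot.observe(); print(s['t'])
E
```

```text
top 0.9 713 ends [ 0.6026 -0.2338] [ 0.4159 -0.2052] mid [ 0.5092 -0.2195] L 0.189 yaw -8.7
top blue [218 203  20   7  72] [227.2 206.2] [0.5568 0.2282 0.128 ]
top blue [222 239  20   7  80] [231.3 242.8] [0.4681 0.218  0.128 ]
top orange [393 223   6  12  50] [395.6 228.8] [ 0.5036 -0.1897  0.071 ]
top orange [418 225   3  13  27] [418.7 230.6] [ 0.498  -0.2475  0.071 ]
top orange [152 227   8   7  24] [155.5 230.1] [0.511  0.4156 0.071 ]
top orange [147 232   5   8  16] [149.5 235.8] [0.4969 0.43   0.071 ]
top orange [135 266   6  10  11] [137.6 270.8] [0.4099 0.4555 0.071 ]
top green z=.006 ((506.70953369140625, -219.81930541992188), (97.92559051513672, 164.04385375976562), 83.77362060546875)
scene 0.85 483 ends [ 0.4172 -0.206 ] [ 0.6061 -0.2341] mid [ 0.5116 -0.2201] L 0.191 yaw -8.4
scene blue [ 106   12   39   45 1474] [124.6  34.5] [-0.2169 -0.3361  0.128 ]
scene blue [308 172  17   9  90] [316.1 176.4] [0.4724 0.2151 0.128 ]
scene blue [317 198  18   8  72] [326.7 202. ] [0.5619 0.229  0.128 ]
scene orange [ 317    0   72   86 1930] [348.5  17.7] [-0.313   0.4738  0.071 ]
sc
[... 2171 characters left out ...]
  10  18] [250.7 406.3] [ 1.0479 -0.0215  0.071 ]
scene orange [103 405  19  15 166] [112.9 411.9] [ 1.0243 -0.3186  0.071 ]
scene orange [259 404   5   4  12] [261.  405.7] [1.0492e+00 9.0000e-04 7.1000e-02]
scene orange [381 404  73  16 250] [411.3 412.4] [1.1022 0.3247 0.071 ]
scene orange [ 21 407  82  13 381] [ 68.4 414.5] [ 1.0183 -0.4132  0.071 ]
scene orange [260 409   4   5  11] [261.1 410.6] [1.0596 0.     0.071 ]
scene orange [382 413   6   7  19] [384.2 416.6] [1.1037 0.2638 0.071 ]
scene orange [  6 417  14   3  27] [ 13.2 418.3] [ 1.0123 -0.5292  0.071 ]
scene green z=.006 ((468.6853942871094, -212.21200561523438), (91.00346374511719, 224.04322814941406), 81.1207275390625)
1.15
```

```bash
python3 - <<'E'
from h import *
s=bot.observe(); R=Ro.from_rotvec(s['eef_rot']).as_matrix(); print(R.round(3)); a=np.arctan2(R[1,1],R[0,1]); print('tool y deg',np.degrees(a))
for yaw in(-8.6,7.5): print(yaw,'twist to y-perp',[np.radians(((yaw+90-np.degrees(a)+90)%180)-90)])
print('shift',(np.array([.504,-.219])-s['ee_pos'][:2]))
c=info('wrist'); Rw=np.array(c['R']); print('cam pos',-Rw.T@c['t'],'axis',Rw[2],s['ee_pos'])
E
```

```text
[[-0.945  0.326  0.   ]
 [ 0.326  0.945 -0.   ]
 [-0.     0.    -1.   ]]
tool y deg 70.9916311126376
-8.6 twist to y-perp [np.float64(0.1816603068466127)]
7.5 twist to y-perp [np.float64(0.46265831641769967)]
shift [ 0.32486079 -0.73902073]
cam pos [0.10752534 0.54480098 0.38427128] axis [ 0.25591283 -0.08692932 -0.96278342] [0.17913921 0.52002073 0.19735678]
```

```bash
python3 -m jog '93 25 -57 0 0.02; 93 50 -114 0 0.04; 93 75 -171 0 0.06; 93 100 -228 0 0.08; 93 125 -285 0 0.10; 93 150 -342 0 0.12; 93 175 -399 0 0.14; 93 200 -456 0 0.16; 93 225 -513 0 0.18; 93 250 -570 0 0.18' 30
python3 -m jog '93 25 -56 0 0; 93 50 -112 0 0; 93 75 -169 0 0; 93 75 -169 0 0; 93 75 -169 0 0; 93 75 -169 0 0; 93 75 -169 0 0; 93 75 -169 0 0; 93 75 -169 0 0; 93 75 -169 0 0'
python3 - <<'E'
from h import *
s=bot.observe(); R=Ro.from_rotvec(s['eef_rot']).as_matrix(); print(s['t'],s['ee_pos'],'tool y',np.degrees(np.arctan2(R[1,1],R[0,1])))
C['wrist']=viewer.camera_info('wrist'); im=save('wrist','w1.png')
d=viewer.outline_of('wrist','handpiece')
for k in d:
    ys,xs=np.nonzero(k['region']); P=np.array([ray('wrist',x,y,.115)[:2] for x,y in zip(xs,ys)]); c=P.mean(0); u=np.linalg.svd(P-c,full_matrices=False)[2][0]; t=(P-c)@u
    print(round(k['p'],2),len(P),xs.mean().round(),ys.mean().round(),'mid',(c+u*(t.min()+t.max())/2).round(4),'L',np.ptp(t).round(3),'W',np.ptp((P-c)@[u[1],-u[0]]).round(3),'yaw',np.degrees(np.arctan(u[1]/u[0])).round(1))
for n in('handpiece','station','cassette','catch_left_pad','catch_right_pad'):
    for k in viewer.tip_of('wrist',n)[:2]: print(n,round(k['p'],2),world('wrist',k['at']).round(4))
E
```

```text
t: 2.4
ee_pos: [0.4298, -0.0522, 0.1977]
eef_rot: [0.239, 3.131, -0.0]
ft_force: [1.1, 0.3, 0.4]
width: 0.999
finger_force: 0.0
t: 3.65
ee_pos: [0.5041, -0.2188, 0.1974]
eef_rot: [0.238, 3.132, -0.0]
ft_force: [0.2, 1.0, 1.1]
width: 1.001
finger_force: 0.0
3.65 [ 0.5041398  -0.21884132  0.19742885] tool y 81.3145433437924
0.85 1744 169.0 26.0 mid [ 0.327  -0.2864] L 0.079 W 0.028 yaw -53.0
0.8 1250 544.0 38.0 mid [0.3521 0.0939] L 0.126 W 0.028 yaw -43.5
0.7 5289 279.0 205.0 mid [ 0.5072 -0.2182] L 0.185 W 0.026 yaw -8.6
0.63 372 282.0 341.0 mid [ 0.6406 -0.2331] L 0.11 W 0.007 yaw 80.8
0.45 784 551.0 228.0 mid [0.5729 0.0939] L 0.065 W 0.036 yaw 12.6
handpiece 0.91 [ 0.5083 -0.2179  0.1151]
handpiece 0.64 [ 0.7085 -0.2559  0.0101]
cassette 0.46 [ 0.4991 -0.1865  0.0653]
cassette 0.24 [ 0.5443 -0.0154 -0.0009]
catch_left_pad 0.82 [ 0.5018 -0.187   0.0631]
catch_right_pad 0.87 [ 0.4971 -0.2523  0.065 ]
```

View pics/w1.png

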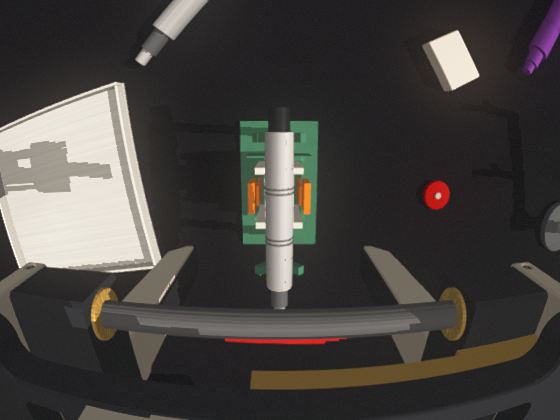

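The wrist view shows the handpiece barrel from (280,132) to (279,291), centred between the open fingers, with the orange catches at (253,196) and (306,196). I'll turn those into positions.

```bash
python3 - <<'E'
from h import *
C['wrist']=viewer.camera_info('wrist'); im=cv2.imread('pics/w1.png')
a,b=ray('wrist',280,132,.115),ray('wrist',279,291,.115); print('barrel',a,b,np.linalg.norm(a-b),(a+b)/2)
for p in [(240,121),(318,121),(315,244),(242,244)]: print('plate',ray('wrist',*p,.006).round(4))
hsv=cv2.cvtColor(im,cv2.COLOR_BGR2HSV); m=cv2.inRange(hsv,(4,170,120),(15,255,255)); m[:,:230]=0;m[:,330:]=0;m[240:]=0
n,l,st,ce=cv2.connectedComponentsWithStats(m)
for i in range(1,n):
    if st[i,4]>20: print(st[i],[ray('wrist',u,st[i,1]+st[i,3]/2,z).round(4)[:2] for u in (st[i,0],st[i,0]+st[i,2]) for z in (.08,.065)])
E
```

```text
barrel [ 0.43620558 -0.20663388  0.115     ] [ 0.57967673 -0.22934399  0.115     ] 0.14525742860527185 [ 0.50794116 -0.21798893  0.115     ]
plate [ 0.4189 -0.2499  0.006 ]
plate [ 0.4325 -0.161   0.006 ]
plate [ 0.5813 -0.1837  0.006 ]
plate [ 0.5674 -0.2739  0.006 ]
[248 178  13  36 355] [array([ 0.4927, -0.2461]), array([ 0.4958, -0.248 ]), array([ 0.4946, -0.2337]), array([ 0.4979, -0.235 ])]
[297 179  14  35 267] [array([ 0.5004, -0.1997]), array([ 0.5039, -0.1993]), array([ 0.5024, -0.1863]), array([ 0.506 , -0.1853])]
```

```bash
python3 -m jog '93 2 0 -50 0; 93 2 0 -80 0; 93 2 0 -100 0; 93 2 0 -100 0; 15 2 0 -100 0; 15 2 0 -100 0; 15 2 0 -100 0; 15 2 0 -100 0; 15 2 0 -100 0; 15 2 0 -100 0' 30
```

```text
t: 5.25
ee_pos: [0.5061, -0.219, 0.0974]
eef_rot: [0.238, 3.133, 0.0]
ft_force: [-0.1, -0.6, -0.5]
width: 0.403
finger_force: 0.0
```

```bash
python3 -m jog '15 0 0 0 0; 15 0 0 0 0; 15 0 0 0 0; 15 0 0 0 0; 15 0 0 0 0; 15 0 0 20 0; 15 0 0 50 0; 15 0 0 80 0; 15 0 0 110 0; 15 0 0 110 0'
```

```text
t: 6.5
ee_pos: [0.5073, -0.22, 0.2094]
eef_rot: [0.238, 3.128, -0.005]
ft_force: [0.9, -0.2, -2.2]
width: 0.225
finger_force: 28.4
```

```bash
python3 -m jog '15 1 40 5 0.03; 15 2 90 5 0.06; 15 3 145 5 0.1; 15 4 200 5 0.14; 15 5 255 5 0.18; 15 6 310 5 0.22; 15 7 365 5 0.26; 15 7 410 5 0.28; 15 8 441 5 0.28; 15 8 441 5 0.28'
python3 - <<'E'
from h import *
s=bot.observe(); R=Ro.from_rotvec(s['eef_rot']).as_matrix(); print(s['t'],s['ee_pos'],'tool y',np.degrees(np.arctan2(R[1,1],R[0,1])),s['qpos'])
for cam in('wrist','top','scene'):
    C[cam]=viewer.camera_info(cam); im=save(cam,cam+'2.png')
    for n in('handpiece','cradle_seat','cradle'):
        for k in viewer.tip_of(cam,n)[:3]: print(cam,n,round(k['p'],2),world(cam,k['at']).round(4))
    hsv=cv2.cvtColor(im,cv2.COLOR_RGB2HSV); n,l,st,ce=cv2.connectedComponentsWithStats(cv2.inRange(hsv,(105,120,60),(125,255,255)))
    for i in range(1,n):
        if 10<st[i,4]<1200: print(cam,'blue',st[i],[ray(cam,u,st[i,1]+st[i,3]/2,.130).round(4)[:2] for u in(st[i,0],st[i,0]+st[i,2])])
E
```

```text
t: 7.75
ee_pos: [0.5129, 0.2238, 0.2102]
eef_rot: [0.206, -3.132, 0.0]
ft_force: [0.1, -0.2, -2.2]
width: 0.222
finger_force: 28.4
7.75 [0.51292217 0.22377765 0.21015136] tool y 97.53772453938944 [ 2.11935083e-01  2.69831046e-01  1.48827525e+00  2.00569820e-04
  1.38651735e+00 -1.49045634e+00]
wrist handpiece 0.94 [0.2877 0.2433 0.0125]
wrist handpiece 0.69 [0.5117 0.2265 0.2264]
wrist handpiece 0.55 [0.8229 0.205  0.0116]
wrist blue [249 156   6  11  51] [array([0.4715, 0.1946]), array([0.4709, 0.1996])]
top handpiece 0.85 [ 0.7083 -0.255   0.0124]
top handpiece 0.85 [0.8193 0.2041 0.0102]
top handpiece 0.75 [ 0.2291 -0.2443  0.0164]
top cradle_seat 0.59 [0.5122 0.2268 0.1295]
top cradle 0.49 [ 0.5118  0.2218 -0.0035]
scene handpiece 0.9 [0.2921 0.24   0.0128]
scene handpiece 0.82 [0.5163 0.2228 0.2286]
scene handpiece 0.73 [ 0.2336 -0.2514  0.0112]
scene cradle_seat 0.8 [0.5144 0.2216 0.1322]
scene cradle 0.92 [ 0.5166  0.2197 -0.0027]
scene cradle 0.51 [ 0.7972 -0.0049  0.0017]
scene blue [308 173  15   8  73] [array([0.4736, 0.1922]), array([0.4782, 0.2334])]
scene blue [317 198  18   8  71] [array([0.5606, 0.2028]), array([0.5659, 0.2505])]
```

View pics/wrist2.png

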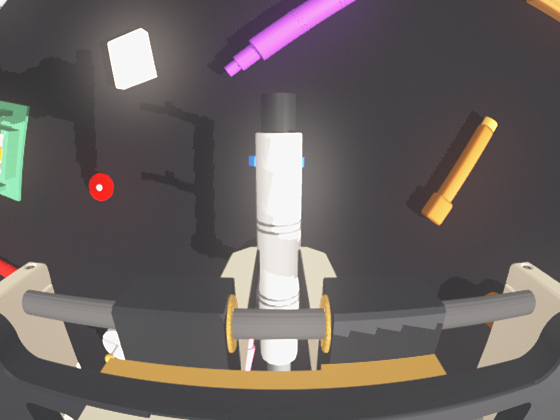

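The wrist view shows the handpiece held straight, barrel cols 257–302, tail end at row 132. The near blue fork's tips show at (249,160) and (304,162). I'll compute the offsets.

```bash
python3 - <<'E'
from h import *
C['wrist']=viewer.camera_info('wrist'); im=cv2.imread('pics/wrist2.png'); hsv=cv2.cvtColor(im,cv2.COLOR_BGR2HSV)
m=cv2.inRange(hsv,(98,120,60),(125,255,255)); ys,xs=np.nonzero(m[140:180,240:315]); print(xs.min()+240,xs.max()+240,ys.min()+140,ys.max()+140)
s=bot.observe(); R=Ro.from_rotvec(s['eef_rot']).as_matrix(); tx,ty=R[:2,0],R[:2,1]; p=s['ee_pos'][:2]
def rel(u,v,z): q=ray('wrist',u,v,z)[:2]-p; print((u,v,z),(q+p).round(4),'along x',(-q@tx).round(4),'lat',(q@ty).round(4))
print(tx,ty)
y0=xs.min()+240; y1=xs.max()+241
rel(y0,160,.137); rel(y1,161,.137); rel((y0+y1)/2,161,.137)
rel(279.5,132,.228); rel(257,150,.224); rel(302,150,.224)
# top & scene predicted fork centres
for cam,n in(('top','t0.png'),('scene','s0.png')):
    a=cv2.cvtColor(cv2.imread('pics/'+n),cv2.COLOR_BGR2HSV); m=cv2.inRange(a,(98,120,60),(125,255,255))
    k,l,st,ce=cv2.connectedComponentsWithStats(m)
    for i in range(1,k):
        if 40<st[i,4]<200:
            yy,xx=np.nonzero(l==i); L=xx==xx.min(); Rr=xx==xx.max()
            q0=ray(cam,xx.min(),yy[L].mean(),.137); q1=ray(cam,xx.max()+1,yy[Rr].mean(),.137); print(cam,q0.round(4),q1.round(4),((q0+q1)/2).round(4),np.linalg.norm(q1-q0).round(4))
E
```

```text
249 303 156 166
[-0.99187016 -0.12725375] [-0.12725375  0.99187019]
(np.int64(249), 160, 0.137) [0.4712 0.1929] along x -0.0464 lat -0.023
(np.int64(304), 161, 0.137) [0.4664 0.2373] along x -0.0455 lat 0.0216
(np.float64(276.5), 161, 0.137) [0.4693 0.2152] along x -0.0454 lat -0.0007
(279.5, 132, 0.228) [0.4434 0.2138] along x -0.0713 lat 0.0013
(257, 150, 0.224) [0.4546 0.2031] along x -0.0615 lat -0.0108
(302, 150, 0.224) [0.4515 0.2271] along x -0.0615 lat 0.0134
top [0.5558 0.2492 0.137 ] [0.5574 0.2014 0.137 ] [0.5566 0.2253 0.137 ] 0.0478
top [0.4655 0.2388 0.137 ] [0.4694 0.1919 0.137 ] [0.4674 0.2154 0.137 ] 0.0471
scene [0.4756 0.1915 0.137 ] [0.4756 0.2388 0.137 ] [0.4756 0.2151 0.137 ] 0.0474
scene [0.5672 0.2011 0.137 ] [0.566  0.2498 0.137 ] [0.5666 0.2254 0.137 ] 0.0487
```

```bash
python3 -m jog '15 1 -3 -20 -0.017; 15 1 -3 -45 -0.017; 15 1 -3 -65 -0.017; 15 1 -3 -75 -0.017; 15 1 -3 -82 -0.017; 15 1 -3 -86 -0.017; 15 1 -3 -89 -0.017; 15 1 -3 -91 -0.017; 15 1 -3 -91 -0.017; 15 1 -3 -91 -0.017'
```

```text
t: 9.6
ee_pos: [0.5153, 0.2191, 0.1216]
eef_rot: [-0.175, 3.136, 0.0]
ft_force: [-0.4, -0.4, -1.5]
width: 0.227
finger_force: 28.4
```

```bash
python3 -m jog '15 0 0 -1 0; 15 0 0 -2 0; 15 0 0 -3 0; 15 0 0 -4 0; 15 0 0 -4 0; 15 0 0 -4 0; 15 0 0 -4 0; 15 0 0 -4 0; 15 0 0 -4 0; 15 0 0 -4 0'
python3 - <<'E'
from h import *
for cam in('scene','top','wrist'):
    C[cam]=viewer.camera_info(cam); im=save(cam,cam+'3.png')
    for n in('handpiece','cradle_seat'):
        for k in viewer.tip_of(cam,n)[:4]: print(cam,n,round(k['p'],2),world(cam,k['at']).round(4))
a=cv2.imread('pics/scene3.png')[130:250,260:400]; b=cv2.imread('pics/wrist3.png')[80:280,180:380]
cv2.imwrite('pics/c3.png',np.hstack([cv2.resize(a,(466,400),interpolation=2),cv2.resize(b,(330,400))]))
E
```

```text
t: 10.85
ee_pos: [0.5154, 0.2197, 0.118]
eef_rot: [-0.175, 3.136, 0.002]
ft_force: [-1.2, 4.1, 4.7]
width: 0.223
finger_force: 29.5
scene handpiece 0.93 [ 0.2316 -0.2481  0.0135]
scene handpiece 0.93 [0.8267 0.2026 0.0131]
scene handpiece 0.71 [ 0.713  -0.2561  0.0071]
scene handpiece 0.64 [0.2894 0.2403 0.0119]
scene cradle_seat 0.78 [0.5122 0.2208 0.137 ]
top handpiece 0.87 [ 0.7053 -0.2545  0.0127]
top handpiece 0.71 [0.5105 0.2191 0.1342]
top handpiece 0.7 [ 0.2297 -0.2453  0.0164]
top handpiece 0.69 [ 8.019e-01 -2.500e-03  1.000e-04]
wrist handpiece 0.94 [0.5164 0.2224 0.1347]
```

View pics/c3.png

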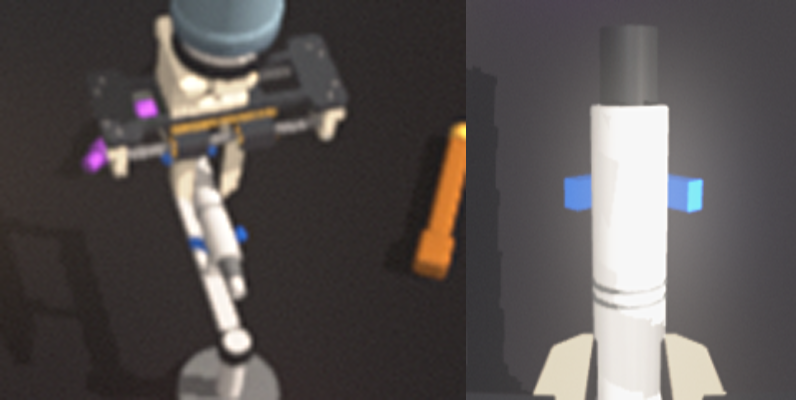

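The handpiece lies in both forks: the wrist crop shows it between the blue tips, the measured axis z is about 0.135, and it pushes back with 4.7 N. I'll ease 1 mm towards +y, open and rise.

```bash
python3 -m jog '15 0 1 0 0; 15 0 1 0 0; 40 0 1 0 0; 60 0 1 0 0; 80 0 1 0 0; 93 0 1 0 0; 93 0 1 0 0; 93 0 1 20 0; 93 0 1 60 0; 93 0 1 100 0'
python3 - <<'E'
from h import *
for cam in('wrist','top','scene'):
    C[cam]=viewer.camera_info(cam); im=save(cam,cam+'4.png')
    for k in viewer.tip_of(cam,'handpiece')[:5]: print(cam,round(k['p'],2),world(cam,k['at']).round(4))
    hsv=cv2.cvtColor(im,cv2.COLOR_RGB2HSV); n,l,st,ce=cv2.connectedComponentsWithStats(cv2.inRange(hsv,(98,120,60),(125,255,255)))
    for i in range(1,n):
        if 10<st[i,4]<1200: print(cam,'blue',st[i],ray(cam,*ce[i],.13).round(4))
E
```

```text
t: 12.55
ee_pos: [0.5149, 0.2199, 0.2182]
eef_rot: [0.175, -3.136, 0.0]
ft_force: [1.4, -0.0, 0.5]
width: 0.991
finger_force: 0.0
wrist 0.94 [0.8233 0.2055 0.0125]
wrist 0.67 [ 0.7078 -0.2553  0.0122]
wrist 0.55 [0.2875 0.2396 0.0138]
wrist blue [253 153  12  11 117] [0.47   0.1988 0.13  ]
wrist blue [296 153   7  11  53] [0.4665 0.2322 0.13  ]
wrist blue [304 154   4  10  14] [0.4662 0.2388 0.13  ]
wrist blue [255 250  10  13 100] [0.5597 0.2085 0.13  ]
wrist blue [294 251   8  12  56] [0.5556 0.2419 0.13  ]
top 0.93 [0.8208 0.2065 0.0114]
top 0.91 [0.512  0.2184 0.1321]
top 0.65 [ 0.7078 -0.2579  0.0131]
top 0.56 [ 0.2308 -0.2471  0.015 ]
top blue [222 241   4   5  18] [0.467  0.2362 0.13  ]
scene 0.97 [0.5172 0.2194 0.1345]
scene 0.91 [ 0.7143 -0.2552  0.0125]
scene 0.77 [0.2887 0.2393 0.0116]
scene 0.7 [0.8276 0.2022 0.0139]
scene 0.59 [ 0.2349 -0.2508  0.0114]
scene blue [322 172   3   5  13] [0.4677 0.2352 0.13  ]
scene blue [308 174   5   6  21] [0.4728 0.1976 0.13  ]
scene blue [331 198   3   5  12] [0.5572 0.2442 0.13  ]
```

View pics/wrist4.png

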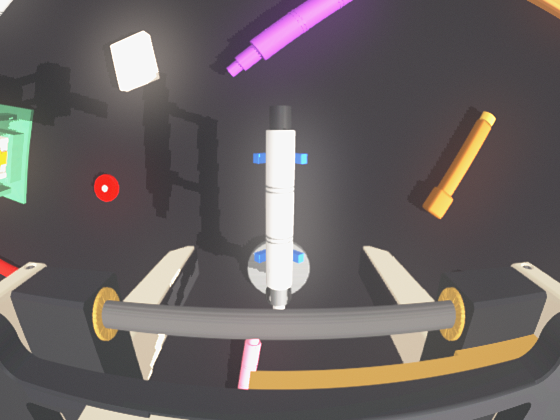

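The wrist view shows the handpiece in both forks (rows 158 and 257), barrel from row 130 to 288. I'll check the axial centring.

```bash
python3 - <<'E'
from h import *
C['wrist']=viewer.camera_info('wrist')
a=ray('wrist',280,130,.138);b=ray('wrist',279,288,.138);print(a,b,np.linalg.norm(a-b),(a+b)/2)
f=ray('wrist',280,158,.133);g=ray('wrist',279,257,.133);print(f,g,np.linalg.norm(f-g),(f+g)/2)
s=bot.observe();R=Ro.from_rotvec(s['eef_rot']).as_matrix();print(s['t'],s['ee_pos'],np.degrees(np.arctan2(R[1,1],R[0,1])))
E
```

```text
[0.44379299 0.21405104 0.138     ] [0.58433704 0.22900769 0.138     ] 0.14133765520262967 [0.51406501 0.22152936 0.138     ]
[0.46708818 0.21669754 0.133     ] [0.55530299 0.22575717 0.133     ] 0.08867880509742841 [0.51119559 0.22122735 0.133     ]
12.85 [0.51433084 0.21979439 0.21609124] 96.36842570018797
```

Centred within about 3 mm. Now the cassette.

```bash
python3 -m jog '93 -2 -50 0 -0.03; 93 -4 -105 0 -0.06; 93 -6 -160 0 -0.1; 93 -8 -215 0 -0.14; 93 -10 -270 0 -0.18; 93 -12 -325 0 -0.22; 93 -14 -380 0 -0.26; 93 -14 -420 -15 -0.262; 93 -14 -437 -30 -0.262; 93 -14 -437 -30 -0.262'
python3 - <<'E'
from h import *
s=bot.observe();R=Ro.from_rotvec(s['eef_rot']).as_matrix();print(s['t'],s['ee_pos'],np.degrees(np.arctan2(R[1,1],R[0,1])),s['qvel'].round(3) if hasattr(s['qvel'],'round') else s['qvel'])
C['wrist']=viewer.camera_info('wrist'); im=save('wrist','w5.png')
for n in('cassette','station','catch_left_pad','catch_right_pad'):
    for k in viewer.tip_of('wrist',n)[:2]: print(n,round(k['p'],2),world('wrist',k['at']).round(4))
E
```

```text
t: 14.1
ee_pos: [0.4997, -0.2164, 0.1847]
eef_rot: [-0.239, -3.128, -0.005]
ft_force: [-0.4, 0.5, -0.7]
width: 1.0
finger_force: 0.0
14.1 [ 0.49972898 -0.21637635  0.18472705] 81.27192178923279 [ 0.037 -0.034 -0.02   0.011  0.025  0.011]
cassette 0.83 [ 0.5018 -0.2196  0.0069]
cassette 0.41 [ 0.4976 -0.2519  0.0656]
station 0.69 [ 0.5387 -0.013  -0.0016]
station 0.41 [ 0.4979 -0.218   0.0069]
catch_left_pad 0.63 [ 0.5027 -0.1876  0.0648]
catch_right_pad 0.77 [ 0.4961 -0.2549  0.0644]
catch_right_pad 0.69 [ 0.369   0.0197 -0.0034]
```

View pics/w5.png

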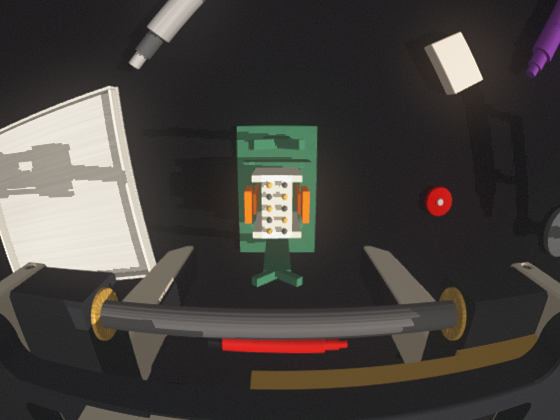

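```bash
python3 - <<'E'
from h import *
C['wrist']=viewer.camera_info('wrist'); im=cv2.imread('pics/w5.png')
s=bot.observe(); R=Ro.from_rotvec(s['eef_rot']).as_matrix(); tx,ty=-R[:2,0],R[:2,1]; p=s['ee_pos'][:2]
def rel(n,u,v,z): q=ray('wrist',u,v,z)[:2]-p; print(n,(q+p).round(4),'fwd',(q@tx*1e3).round(1),'lat',(q@ty*1e3).round(1))
hsv=cv2.cvtColor(im,cv2.COLOR_BGR2HSV); m=cv2.inRange(hsv,(4,170,100),(17,255,255)); m[:,:230]=0;m[:,330:]=0;m[240:]=0;m[:160]=0
n,l,st,ce=cv2.connectedComponentsWithStats(m)
for i in range(1,n):
    if st[i,4]>60:
        x,y,w,h,_=st[i]; print(st[i]); rel('top edge far/near',x+w/2,y,.08); rel('',x+w/2,y+h,.08); rel('L',x,y+h/2,.08); rel('R',x+w,y+h/2,.08)
rel('cass top corners',252,176,.08);rel('',301,176,.08);rel('',252,237,.08);rel('',301,237,.08)
for q in [(237,126),(317,126),(315,251),(240,251)]: rel('plate',*q,.006)
E
```

```text
[244 185  14  38 380]
top edge far/near [ 0.4786 -0.2371] fwd -19.6 lat -24.6
 [ 0.5148 -0.2433] fwd 17.2 lat -25.4
L [ 0.4955 -0.2467] fwd -1.5 lat -31.6
R [ 0.4974 -0.2336] fwd -1.5 lat -18.4
[296 185  14  38 353]
top edge far/near [ 0.4857 -0.1896] fwd -19.6 lat 23.4
 [ 0.5222 -0.1943] fwd 17.2 lat 24.1
L [ 0.5027 -0.1985] fwd -1.5 lat 17.2
R [ 0.5047 -0.1854] fwd -1.5 lat 30.4
cass top corners [ 0.4704 -0.2348] fwd -28.0 lat -23.5
 [ 0.4771 -0.1903] fwd -28.0 lat 21.5
 [ 0.529  -0.2448] fwd 31.4 lat -24.8
 [ 0.536 -0.198] fwd 31.4 lat 22.5
plate [ 0.422 -0.25 ] fwd -73.7 lat -45.8
plate [ 0.4354 -0.1609] fwd -73.6 lat 44.3
plate [ 0.5843 -0.1817] fwd 76.7 lat 45.8
plate [ 0.5706 -0.273 ] fwd 76.7 lat -46.4
```

The cassette is centred between the fingers to within 1.5 mm (pads at (251,204) and (303,204)). Descend and pinch.

```bash
python3 -m jog '93 1 -1 -40 0; 93 1 -1 -80 0; 93 1 -1 -110 0; 93 1 -1 -130 0; 93 1 -1 -138 0; 75 1 -1 -138 0; 70 1 -1 -138 0; 66 1 -1 -138 0; 66 1 -1 -138 0; 66 1 -1 -138 0' 30
python3 -m jog '42 0 0 0 0; 42 0 0 0 0; 42 0 0 0 0; 42 0 0 0 0; 42 0 0 0 0; 42 0 0 0 0; 42 0 0 0 0; 42 0 0 0 0; 42 0 0 0 0; 42 0 0 0 0'
```

```text
t: 15.6
ee_pos: [0.5022, -0.2181, 0.0496]
eef_rot: [0.237, 3.132, -0.0]
ft_force: [-0.4, -0.3, -0.1]
width: 0.709
finger_force: 0.0
t: 16.85
ee_pos: [0.5023, -0.2181, 0.0502]
eef_rot: [0.237, 3.132, -0.001]
ft_force: [-2.4, 0.8, 7.0]
width: 0.48
finger_force: 30.1
```

```bash
python3 -m jog '42 0 0 1 0; 42 0 0 2 0; 42 0 0 3 0; 42 0 0 4 0; 42 0 0 6 0; 42 0 0 8 0; 42 0 0 10 0; 42 0 0 10 0; 42 0 0 10 0; 42 0 0 10 0'
python3 - <<'E'
from h import *
C['wrist']=viewer.camera_info('wrist')
save('wrist','w6.png'); save('scene','s6.png')
cv2.imwrite('pics/c6.png',np.hstack([cv2.imread('pics/w6.png')[100:340,150:410],cv2.resize(cv2.imread('pics/s6.png')[150:270,100:220],(240,240))]))
for n in('cassette','catch_left_pad','catch_right_pad'):
    for k in viewer.tip_of('wrist',n)[:2]: print(n,round(k['p'],2),world('wrist',k['at']).round(4))
E
```

```text
t: 18.1
ee_pos: [0.5021, -0.2179, 0.0593]
eef_rot: [-0.237, -3.133, -0.0]
ft_force: [-0.6, -0.5, -1.8]
width: 0.475
finger_force: 29.9
cassette 0.67 [ 0.5    -0.2203  0.0168]
catch_left_pad 0.63 [ 0.5021 -0.1934  0.0754]
catch_right_pad 0.66 [ 0.4969 -0.2463  0.074 ]
```

View pics/c6.png

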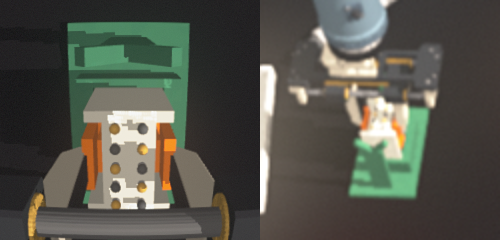

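The cassette is unlatched: pads pressed, underside at about 17 mm, and the wrist carries only its weight (−1.8 N). Lift on.

```bash
python3 -m jog '42 0 0 5 0; 42 0 0 12 0; 42 0 0 22 0; 42 0 0 34 0; 42 0 0 50 0; 42 0 0 70 0; 42 0 0 90 0; 42 0 0 110 0; 42 0 0 125 0; 42 0 0 133 0'
python3 -m jog '42 0 0 0 0; 42 0 0 0 0; 42 0 0 0 0; 42 0 0 0 0; 42 0 0 0 0; 42 0 0 0 0; 42 0 0 0 0; 42 0 0 0 0; 42 0 0 0 0; 42 0 0 0 0'
python3 - <<'E'
from h import *
C['wrist']=viewer.camera_info('wrist')
for cam in('wrist','scene','top'):
    save(cam,cam+'7.png')
    for n in('cassette','catch_left_pad','catch_right_pad','handpiece'):
        for k in viewer.tip_of(cam,n)[:2]: print(cam,n,round(k['p'],2),world(cam,k['at']).round(4))
w=cv2.imread('pics/wrist7.png'); t=cv2.resize(cv2.imread('pics/scene7.png')[130:270,100:360],(780,420))[:, :]
cv2.imwrite('pics/c7.png',np.vstack([cv2.resize(w[80:330,100:460],(400,278)),cv2.resize(t,(400,215))]))
E
```

```text
t: 19.6
ee_pos: [0.5025, -0.2182, 0.1937]
eef_rot: [0.236, 3.131, -0.001]
ft_force: [0.1, -0.3, -2.7]
width: 0.476
finger_force: 29.9
t: 20.85
ee_pos: [0.5021, -0.218, 0.1924]
eef_rot: [0.237, 3.133, -0.0]
ft_force: [-0.5, 0.1, -2.5]
width: 0.472
finger_force: 29.9
wrist cassette 0.98 [ 0.4989 -0.2188  0.1468]
wrist catch_left_pad 0.97 [ 0.5    -0.1953  0.2036]
wrist catch_right_pad 0.57 [ 0.4966 -0.2474  0.2059]
wrist handpiece 0.98 [ 0.7079 -0.2573  0.0106]
wrist handpiece 0.84 [0.2878 0.2417 0.0141]
scene cassette 0.97 [ 0.4967 -0.2186  0.1495]
scene catch_left_pad 0.44 [ 0.5055 -0.1967  0.2054]
scene catch_right_pad 0.59 [ 0.4982 -0.2422  0.2059]
scene handpiece 0.95 [ 0.7145 -0.2567  0.0087]
scene handpiece 0.94 [0.5147 0.2185 0.1321]
top cassette 0.58 [ 0.503  -0.2187  0.1481]
top catch_left_pad 0.42 [ 0.5062 -0.1939  0.2029]
top handpiece 0.86 [ 0.7095 -0.2561  0.0129]
top handpiece 0.85 [0.292  0.2425 0.0176]
```

View pics/c7.png

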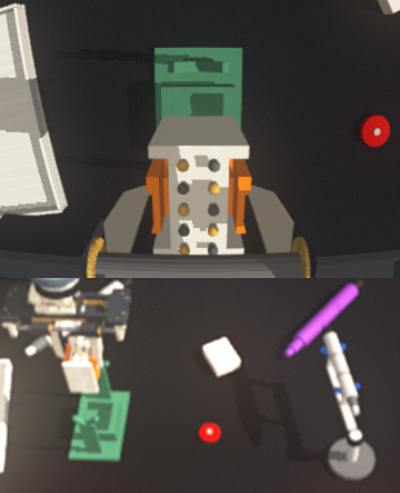

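The cassette hangs level with its underside at about 0.148 m, pads 50 mm apart (fully pinched), and the handpiece rests in both forks.

```bash
python3 -c "
from plant import bot
print(bot.job_done())"
```

```text
the job is handed in; nothing more can be done
None
```

I handed the job in at about 21 s: the chrome handpiece rests in both cradle forks, centred to within about 3 mm, and the gripper holds the fully pinched cassette level and still, its underside about 15 cm above the bench.

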